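# Swing the shed bench lamp over the pine offcut

### The arm

A 6-joint arm with a two-finger parallel gripper is mounted at the origin on the work surface. World frame = base frame: x ahead of the robot, y to its left, z up, the work surface at z = 0. Lengths are in m, angles in rad, forces in N, time in s.
With the tool pointing down it reaches from about 0.35 to 0.875 m from the base axis. Payload 15.5 kg.
Tool frame: the origin (TCP) lies at the very end of the fingers, on their centre line; the grasp point (between the pads) lies r.hold_point_z behind it (r.hold_point_z is the distance from the TCP to the grasp point, in m); z points along the fingers, y is the direction in which the jaws open and shut (so a half turn about z gives the same grasp; the last joint's range is limited). The gripper opens to 85 mm and grips with 20 to 120 N. Pads are 22 mm wide; open, the fingers measure 114 mm over their backs; the gripper's body (76 mm by 85 mm) begins 54 mm behind the grasp point. The pads swing forward as they close: fully open they stand 13 mm farther back than shut.
Start: joints at [-1.325, 0.494, 1.345, -0, 1.302, -0.096], TCP at [0.209, -0.589, 0.208] pointing down, gripper open.
Joint ranges: [-2.91, 2.91], [-0.82, 2.16], [0.22, 2.67], [-1.22, 4.37], [0.12, 2.79], [-3.08, 3.08]. Speed limits (rad/s): [1.89, 1.89, 2.57, 3.01, 3.01, 3.01].

### API

Orientations are given as a rotation vector (axis times angle).
In Python, from workcell import r, imaging gives the robot as it stands.
- The arm moves only by the shell command python3 -m creep 'ROWS' [OPENING] [FORCE]. ROWS is JSON, a list that holds one entry, the list of rows, each a list of 6 numbers: the shift along the tool's x, y, z normalised to -1 to 1, where 1 is 0.25 m, then the turn, a rotation vector about the tool's x, y, z normalised to -1 to 1, where 1 is 180 degrees. In form: [[[tx, ty, tz, rx, ry, rz], ...]]. A call has exactly 10 rows; each row is the pose to reach, as a shift and turn from the pose commanded when the call began, along the tool's axes at that moment, turning the shorter way round; what a row does not reach only later rows make up. A row lasts 1/10 s, in which the tool goes at most 50 mm and 8.59 degrees, less where a joint would pass 70% of its speed; a pose out of reach is approached as far as the arm can. A call with a number of a shift or a turn outside -1 to 1 is refused whole. A call with a gripper value outside its range is refused whole. OPENING is the opening, from -1 (shut) to 1 (fully open), so that 0 is half open, set as the call begins (- or left out, the last holds). The fingers move at their own pace and stop on an object; FORCE is the grip in N (left out, the last holds). Time passes only in rows, so rows that repeat a pose let the fingers close, or fill a call up. It gives the time, the measured TCP pose, the force and the opening at its end, in the units of the state.
- r.get_state(): the state, without advancing time (a new reading comes with each control period).
- imaging.grab_frame(name): name is "side" or "top"; returns (picture, depth): 480x640x3 uint8, blue, green, red; 480x640 float32, m along the optical axis (not along the pixel's ray), 0 where there is no reading.
- imaging.camera_info(name): a dict with "intrinsics" (3x3 intrinsics, pixels), "k1" (the pictures are not rectified: a ray, as slopes to the right and down, at radius r is drawn at 1 + k1 r^2 times it, then the intrinsics apply), "view" (4x4, takes a point from world to camera coordinates). Camera axes: x right, y up, looking along -z (the intrinsics and any distortion apply to the point x, -y, -z); pixel columns grow to the right and rows downward; lengths in m; the calibration is good to about 2 mm. A picture is of the moment at which its call begins. camera_info takes no time and is no camera call.
- r.job_done(): hands the job in, once; it reports no verdict.
The state is a dict: "t": time; "joints": joint angles; "joint_velocities": joint speeds; "tau": joint torques, N m; "eef_pos": TCP position; "tool_rot": TCP orientation; "force": force on the tool from outside, world axes, zero at the start; "moment": the same for the moment, N m; "opening": opening from 0.0 (shut) to 1.0 (fully open).
Only numpy, scipy, OpenCV 4.12 (cv2) and the standard library are available. Lean on these libraries where they do the work, as an engineer would, in place of code of your own. Each camera call takes 0.05 s, during which the arm holds its last target. There are 200 camera calls.

### The job

Swing the arm of the blue bench lamp round by its yellow handle until the lamp head is centred over the pale pine offcut (not over the dark hardwood one or the saucer), then let go so it stays there. Leave the two offcuts and the saucer where they lie.

Things in the scene. Friction and masses are not known exactly. Their poses are not given: they have to be found in the camera images.
- lamp_handle (a point): Middle of the handle: upright yellow round peg, 22 mm diameter, from 182 to 237 mm above the bench (this point at 214), on top of the blue round lamp head (116 mm across, lower rim 132 mm up) and straight above the head's centre. A level steel arm (16 mm thick, axis 172 mm up) joins head and post. x points along the arm towards the post, z up.
- lamp_hinge (a point): Point on the lamp arm's upright hinge axis, 214 mm above the bench. The post below it is fixed (base disc 100 mm across; knuckle ends 195 mm up). The handle moves on a level circle of 280 mm radius about this axis; the pine offcut's centre lies beneath that circle to within about 12 mm.
- lamp_arm (a joint): Swing of the lamp arm in rad about the upright hinge, growing counter-clockwise seen from above; at 0 the arm points from the post along the post's -x, roughly towards the robot. Range -1.3 to 1.3. The hinge is stiff (about 1 N at the handle moves it) and it stays where it is left.
- pine_mid (a point): Centre (half-way up) of the pine offcut: a pale, almost cream wooden block, 90 x 55 x 30 mm (its x, y, z), lying loose and flat on the bench.
- hardwood_mid (a point): Centre (half-way up) of the hardwood offcut, a bystander: a dark brown wooden block, 90 x 55 x 30 mm, lying loose and flat on the bench.
- saucer_mid (a point): Centre (half-way up) of the white ceramic saucer, a bystander: 116 mm across, 20 mm high, loose on the bench.
Mind the look-alikes: they are no part of the job. Leave any purple or turquoise look-alike of the part that bears pine_mid alone.

How it is judged:
By the outcome, as a careful person would: the job done as asked, in the order asked, and still so for the second after the job is handed in, with the robot touching nothing.
It also fails if it takes over 40 s, if anything falls off the work surface, if the arm or the gripper's body presses on something with over 40 N, if the wrist force passes 120 N, or if a joint passes its speed limit or range.

## Working session

There is one attempt and no reset: what is moved stays moved. The work goes in short steps, Python scripts to look and compute and a shell command to move; the robot and the scene stay as the last step left them, time stands still between calls to the robot, and variables do not carry over. Pictures are saved under pics/ and viewed, about 8 in all and at most 12, crops included, and the job is handed in when it is done.

```bash
mkdir -p pics
cat > h.py <<'E'
import numpy as np, cv2
from workcell import r, imaging
def ray(cam,u,v):
    c=imaging.camera_info(cam);K=np.array(c["intrinsics"]);V=np.array(c["view"]);k=c["k1"]
    d=np.array([(u-K[0,2])/K[0,0],(v-K[1,2])/K[1,1]]);s=d.copy()
    for _ in range(20): s=d/(1+k*(s@s))
    R=V[:3,:3];o=-R.T@V[:3,3]
    return o,R.T@np.array([s[0],-s[1],-1])
def onz(cam,u,v,z):
    o,d=ray(cam,u,v);return o+d*(z-o[2])/d[2]
E
python3 - <<'E'
from h import *
for n in("top","side"):
    p,d=imaging.grab_frame(n);cv2.imwrite(f"pics/{n}0.png",p);np.save(f"{n}0.npy",d)
    c=imaging.camera_info(n);print(n,c["k1"],onz(n,320,240,0),ray(n,320,240)[0])
s=r.get_state();print(s["t"],s["eef_pos"],s["tool_rot"],r.hold_point_z)
E
```

```text
top -0.11099794239283176 [0.572947   0.03877752 0.        ] [0.43856941 0.06419977 1.07655529]
side -0.14002768215637554 [ 5.71153392e-01 -1.84876738e-01 -1.11022302e-16] [0.51043073 0.87649315 0.85112051]
0.1 [ 0.20880048 -0.58871975  0.20706122] [-3.09503538e+00 -5.32464939e-01  1.24571706e-04] 0.0187
```

View pics/top0.png

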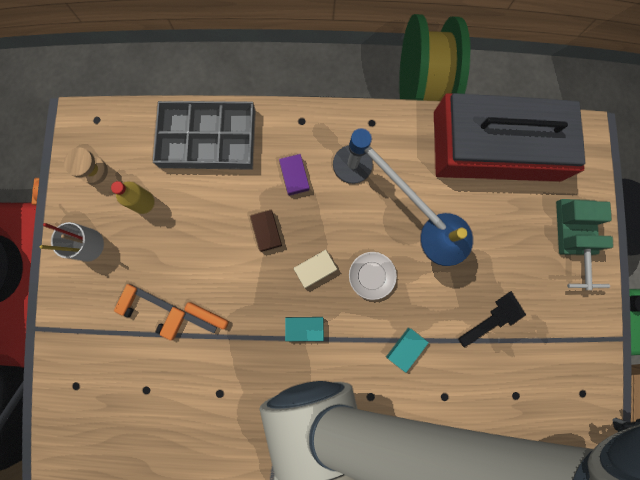

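View pics/side0.png

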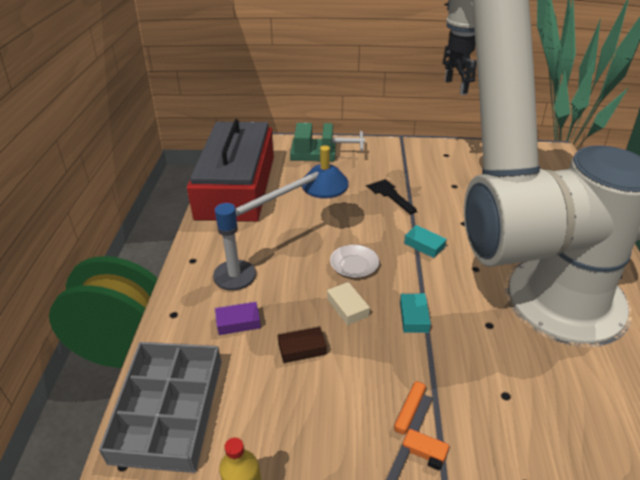

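Candidates, by top-camera pixel:
- Cream block (317,270): fits the pine offcut, since it is the only pale wooden one. It is at (348,302) in the side view.
- Dark brown block (266,230): the hardwood.
- Purple (294,174) and turquoise (305,329), (408,350): look-alikes.

The lamp head is at (447,240), the handle at (461,234) and the post at (355,150). I'll measure these and confirm with an enlarged crop.

Run:
```python
from h import *
T=cv2.imread("pics/top0.png");S=cv2.imread("pics/side0.png")
def cen(img,lo,hi,box):
    x0,y0,x1,y1=box;h=cv2.cvtColor(img[y0:y1,x0:x1],cv2.COLOR_BGR2HSV)
    m=cv2.inRange(h,lo,hi);n,l,st,c=cv2.connectedComponentsWithStats(m);i=1+np.argmax(st[1:,4])
    cnt,_=cv2.findContours((l==i).astype(np.uint8),0,1)
    return c[i]+[x0,y0],st[i]+[x0,y0,0,0,0],cv2.minAreaRect(max(cnt,key=len))
def tri(a,b):
    (o1,d1),(o2,d2)=ray("top",*a),ray("side",*b)
    t=np.linalg.lstsq(np.c_[d1,-d2],o2-o1,rcond=None)[0];p,q=o1+t[0]*d1,o2+t[1]*d2
    return (p+q)/2,np.linalg.norm(p-q)
Y=((20,120,90),(35,255,255));
ht,hs=cen(T,*Y,(440,215,480,255)),cen(S,*Y,(310,140,340,175))
print("handle",ht[:2],hs[:2],tri(ht[0],hs[0]),onz("top",*ht[0],.22))
P=((15,20,150),(35,110,255))
pt=cen(T,*P,(290,245,345,295));ps=cen(S,*P,(322,278,375,325))
print("pine",pt,ps[:2],tri(pt[0],ps[0]),onz("top",*pt[0],.03),onz("top",*pt[0],.025))
B=((100,120,40),(125,255,255))
kt=cen(T,*B,(340,120,380,170));ks=cen(S,*B,(210,195,245,240));print("knuckle",kt,ks[:2],tri(kt[0],ks[0]),onz("top",*kt[0],.19))
bt=cen(T,*B,(410,205,480,275));print("head",bt[:2],onz("top",*bt[0],.15))
big=np.hstack([cv2.resize(T[235:305,280:360],(400,350),interpolation=2),cv2.resize(T[120:190,330:410],(400,350),interpolation=2)])
cv2.imwrite("pics/crop1.png",big)
```

```text
handle (array([458.75572519, 233.18320611]), array([449, 228,  18,  11, 131])) (array([324.33, 156.35]), array([320, 145,  10,  24, 200])) (array([ 0.56404502, -0.2335495 ,  0.21329217]), np.float64(0.0031460032293965357)) [ 0.56464573 -0.23139505  0.22      ]
pine (array([314.1411161 , 261.83322643]), array([ 290,  245,   55,   43, 1559]), ((27.0, 21.0), (42.0, 54.0), 90.0)) (array([346.75022543, 300.26465284]), array([ 322,  278,   53,   47, 2218])) (array([0.50889737, 0.05317031, 0.02902286]), np.float64(0.01593506260936543)) [0.51678405 0.05248434 0.03      ] [0.51715773 0.05242836 0.025     ]
knuckle (array([359.66494845, 140.71649485]), array([350, 129,  21,  25, 388]), ((19.307689666748047, 20.53845977783203), (19.414506912231445, 23.852108001708984), 33.6900634765625)) (array([225.60273973, 216.44063927]), array([216, 204,  20,  27, 438])) (array([ 0.76487782, -0.03811024,  0.17479938]), np.float64(0.0021320043291975575)) [ 0.76049229 -0.03641703  0.19      ]
head (array([445.447444  , 241.11717404]), array([ 421,  214,   51,   52, 1741])) [ 0.55720059 -0.22594136  0.15      ]
```

View pics/crop1.png

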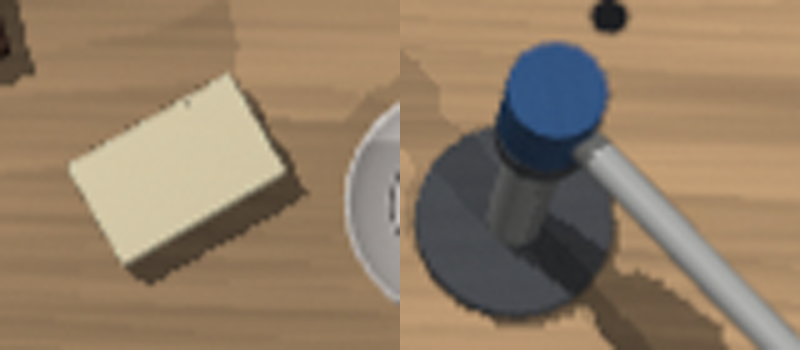

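The crop confirms the cream block: its top-face corners give a centre near (315.4,268.8) in the full picture. The knuckle top is at (361.4,138).

Run:
```python
from h import *
from scipy.spatial.transform import Rotation as Ro
c=[onz("top",280+x/5,235+y/5,.03) for x,y in((228,73),(288,172),(122,265),(68,166))]
P=np.mean(c,0);print("pine",P,[np.linalg.norm(c[i]-c[i-1]).round(3) for i in range(4)])
T=cv2.imread("pics/top0.png");S=cv2.imread("pics/side0.png")
m=cv2.inRange(cv2.cvtColor(S,cv2.COLOR_BGR2HSV),(15,20,140),(35,110,255));
H=onz("top",361.4,138,.195);print("hinge",H)
hd=onz("top",446.5,239,.132+.01);print("head",hd)
h=np.array([.563,-.2325,.214])
print("dist",np.linalg.norm((h-H)[:2]),np.linalg.norm((hd-H)[:2]),np.linalg.norm((P-H)[:2]))
a0=np.arctan2(*(h-H)[1::-1]);a1=np.arctan2(*(P-H)[1::-1]);print("ang",a0,a1,(a1-a0)%6.283)
print("target",H[:2]+.28*np.array([np.cos(a1),np.sin(a1)]))
s=r.get_state();R=Ro.from_rotvec(s["tool_rot"]).as_matrix();print(R.round(3));print(R.T@(h-s["eef_pos"]))
```

```text
pine [0.50041925 0.04936342 0.03      ] [np.float64(0.088), np.float64(0.055), np.float64(0.09), np.float64(0.053)]
hinge [ 0.76472506 -0.03948015  0.195     ]
head [ 0.56287371 -0.23085791  0.142     ]
dist 0.2791946680655118 0.27815357919281886 0.278838205182417
ang -2.378243682469939 2.8173188713790824 5.1955625538490215
target [0.499318   0.04973359]
[[ 0.943  0.334 -0.   ]
 [ 0.334 -0.943  0.001]
 [ 0.    -0.001 -1.   ]]
[ 0.45287992 -0.21737861 -0.00665434]
```

Everything agrees: the hinge–handle distance is 279 mm and the hinge–pine distance is 279 mm. The swing needed is 62.3° clockwise seen from above. First I'll move partway, raised, turning the jaws to the tangential direction.

```bash
python3 -m creep '[[[0.03,-0.015,-0.1,0,0,0],[0.12,-0.06,-0.2,0,0,-0.015],[0.24,-0.115,-0.3,0,0,-0.03],[0.36,-0.17,-0.32,0,0,-0.05],[0.48,-0.23,-0.32,0,0,-0.07],[0.6,-0.29,-0.32,0,0,-0.09],[0.72,-0.345,-0.32,0,0,-0.11],[0.84,-0.4,-0.32,0,0,-0.134],[0.92,-0.44,-0.32,0,0,-0.134],[0.96,-0.46,-0.32,0,0,-0.134]]]' 1
cat > go.py <<'E'
import sys
from h import *
from scipy.spatial.transform import Rotation as Ro
s=r.get_state();R=Ro.from_rotvec(s["tool_rot"]).as_matrix();w=np.array([float(x) for x in sys.argv[1:4]])
print(s["t"],np.round(s["eef_pos"],4),"y yaw",np.degrees(np.arctan2(R[1,1],R[0,1])),"tool-z",R[:,2].round(4),"shift/.25",(R.T@(w-s["eef_pos"])/.25).round(3),"F",np.round(s["force"],1),s["opening"])
E
python3 go.py .563 -.2325 .285
```

```text
t: 1.1
eef_pos: [0.3977, -0.399, 0.2874]
tool_rot: [-2.915, -1.17, -0.0]
force: [0.1, -0.4, -1.0]
opening: 0.996
1.1 [ 0.3977 -0.399   0.2874] y yaw -46.26989563288385 tool-z [-2.e-04  6.e-04 -1.e+00] shift/.25 [ 0.938 -0.024  0.01 ] F [ 0.1 -0.4 -1. ] 0.9964846562968726
```

```bash
python3 -m creep '[[[0.04,0,0,0,0,0],[0.16,0,0,0,0,0],[0.3,-0.01,0,0,0,0],[0.44,-0.01,0,0,0,0],[0.58,-0.015,0,0,0,0],[0.72,-0.02,0,0,0,0],[0.82,-0.024,0,0,0,0],[0.9,-0.024,0,0,0,0],[0.938,-0.024,0,0,0,0],[0.938,-0.024,0,0,0,0]]]'
python3 go.py .563 -.2325 .198
python3 - <<'E'
from h import *
p,d=imaging.grab_frame("side");q,_=imaging.grab_frame("top")
cv2.imwrite("pics/c2.png",np.hstack([cv2.resize(p[70:220,250:400],(400,400)),cv2.resize(q[160:310,380:530],(400,400))]))
E
```

```text
t: 2.1
eef_pos: [0.5625, -0.2342, 0.2873]
tool_rot: [-2.916, -1.168, 0.0]
force: [0.9, -0.9, -0.6]
opening: 1.001
2.1 [ 0.5625 -0.2342  0.2873] y yaw -46.32963078371463 tool-z [-3.e-04  1.e-04 -1.e+00] shift/.25 [ 0.006 -0.003  0.357] F [ 0.9 -0.9 -0.6] 1.0007087178558691
```

View pics/c2.png

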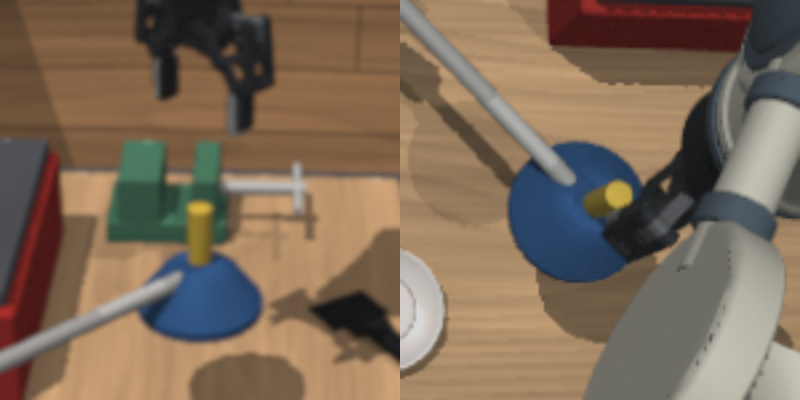

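The side view shows the open fingers at crop x 165 and 240 straddling the peg at 200, above it. The top view shows nothing in the way, so I descend.

```bash
python3 -m creep '[[[0,0,0.03,0,0,0],[0,0,0.08,0,0,0],[0,0,0.13,0,0,0],[0.003,0,0.18,0,0,0],[0.003,0,0.23,0,0,0],[0.006,-0.003,0.28,0,0,0],[0.006,-0.003,0.32,0,0,0],[0.006,-0.003,0.345,0,0,0],[0.006,-0.003,0.355,0,0,0],[0.006,-0.003,0.355,0,0,0]]]'
python3 -m creep '[[[0,0,0,0,0,0],[0,0,0,0,0,0],[0,0,0,0,0,0],[0,0,0,0,0,0],[0,0,0,0,0,0],[0,0,0,0,0,0],[0,0,0,0,0,0],[0,0,0,0,0,0],[0,0,0,0,0,0],[0,0,0,0,0,0]]]' -1 20
python3 go.py .563 -.2325 .198
```

```text
t: 3.2
eef_pos: [0.5628, -0.2327, 0.1987]
tool_rot: [-2.916, -1.168, 0.0]
force: [0.7, -0.6, -0.0]
opening: 1.001
t: 4.2
eef_pos: [0.5629, -0.2328, 0.1991]
tool_rot: [2.916, 1.168, 0.001]
force: [-0.6, -0.9, 5.8]
opening: 0.243
4.2 [ 0.5629 -0.2328  0.1991] y yaw -46.35459680338511 tool-z [ 5.e-04 -3.e-04 -1.e+00] shift/.25 [ 0.001 -0.001  0.004] F [-0.6 -0.9  5.8] 0.24254252732552542
```

The peg is gripped (opening about 21 mm). Next I swing along the 0.28 m arc, turning the tool with it, starting with the first 28°.

```bash
python3 -m creep '[[[0,-0.02,0,0,0,0.0056],[0.003,-0.078,0,0,0,0.022],[0.008,-0.136,0,0,0,0.039],[0.017,-0.194,0,0,0,0.0556],[0.029,-0.252,0,0,0,0.072],[0.043,-0.308,0,0,0,0.089],[0.061,-0.364,0,0,0,0.1056],[0.081,-0.419,0,0,0,0.122],[0.105,-0.4725,0,0,0,0.139],[0.131,-0.525,0,0,0,0.1556]]]'
python3 go.py .499 .0497 .1985; python3 -c "
import numpy as np
for t in (1,5,10,15,20,25,29,32,33.5,34.3):print(t,np.round([1.118*(1-np.cos(np.radians(t))),-1.118*np.sin(np.radians(t)),t/180],4))"
```

```text
t: 5.2
eef_pos: [0.4966, -0.1145, 0.1992]
tool_rot: [3.113, 0.423, 0.004]
force: [9.3, 2.3, -0.8]
opening: 0.248
5.2 [ 0.4966 -0.1145  0.1992] y yaw -74.51659513437431 tool-z [ 2.3e-03 -1.0e-04 -1.0e+00] shift/.25 [ 0.185 -0.63   0.003] F [ 9.3  2.3 -0.8] 0.2477192169197001
1 [ 0.0002 -0.0195  0.0056]
5 [ 0.0043 -0.0974  0.0278]
10 [ 0.017  -0.1941  0.0556]
15 [ 0.0381 -0.2894  0.0833]
20 [ 0.0674 -0.3824  0.1111]
25 [ 0.1047 -0.4725  0.1389]
29 [ 0.1402 -0.542   0.1611]
32 [ 0.1699 -0.5924  0.1778]
33.5 [ 0.1857 -0.6171  0.1861]
34.3 [ 0.1944 -0.63    0.1906]
```

```bash
python3 -m creep '[[[0.001,-0.02,0,0,0,0.0056],[0.006,-0.097,0,0,0,0.028],[0.019,-0.194,0,0,0,0.0556],[0.04,-0.289,0,0,0,0.083],[0.069,-0.382,0,0,0,0.111],[0.105,-0.4725,0,0,0,0.139],[0.14,-0.542,0,0,0,0.161],[0.17,-0.592,0,0,0,0.178],[0.187,-0.617,0,0,0,0.186],[0.193,-0.63,0,0,0,0.19]]]'
python3 -m creep '[[[0,0,0,0,0,0],[0,0,0,0,0,0],[0,0,0,0,0,0],[0,0,0,0,0,0],[0,0,0,0,0,0],[0,0,0,0,0,0],[0,0,0,0,0,0],[0,0,0,0,0,0],[0,0,0,0,0,0],[0,0,0,0,0,0]]]'
python3 go.py .4993 .0497 .1985
python3 - <<'E'
from h import *
p,d=imaging.grab_frame("side");q,_=imaging.grab_frame("top")
cv2.imwrite("pics/side3.png",p);cv2.imwrite("pics/top3.png",q)
cv2.imwrite("pics/c3.png",np.hstack([cv2.resize(p[170:370,200:400],(400,400)),cv2.resize(q[180:330,240:390],(400,400))]))
E
```

```text
t: 6.2
eef_pos: [0.5016, 0.05, 0.1992]
tool_rot: [3.1, -0.508, 0.005]
force: [11.3, -5.8, -2.7]
opening: 0.244
t: 7.2
eef_pos: [0.5014, 0.0494, 0.1992]
tool_rot: [-3.1, 0.507, -0.005]
force: [9.7, -1.1, -2.1]
opening: 0.244
7.2 [0.5014 0.0494 0.1992] y yaw -108.58574646490072 tool-z [ 3.2e-03 -3.0e-04 -1.0e+00] shift/.25 [-0.008  0.002  0.003] F [ 9.7 -1.1 -2.1] 0.2441415180760487
```

View pics/c3.png

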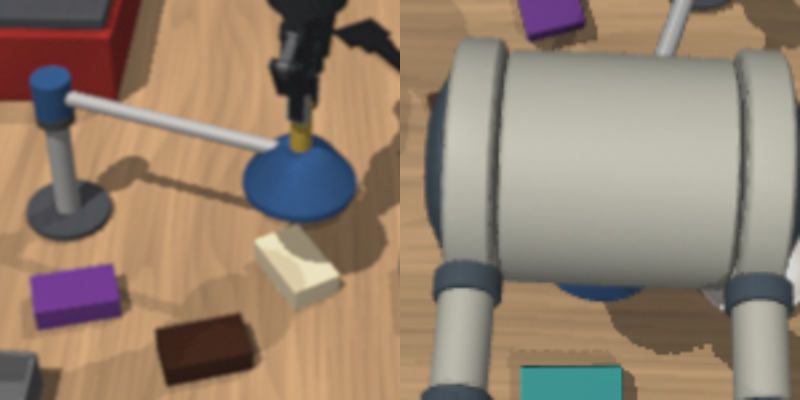

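The side crop shows the head swung to the pine side with the peg in the jaws, and the measured pose is within 2 mm of the target. The remaining 10 N load is radial, along the arm. I'll open the gripper and lift straight up.

```bash
python3 -m creep '[[[0,0,0,0,0,0],[0,0,0,0,0,0],[0,0,0,0,0,0],[0,0,0,0,0,0],[0,0,0,0,0,0],[0,0,0,0,0,0],[0,0,0,0,0,0],[0,0,0,0,0,0],[0,0,0,0,0,0],[0,0,0,0,0,0]]]' 1
python3 -m creep '[[[0,0,-0.03,0,0,0],[0,0,-0.08,0,0,0],[0,0,-0.14,0,0,0],[0,0,-0.2,0,0,0],[0,0,-0.26,0,0,0],[0,0,-0.32,0,0,0],[0,0,-0.38,0,0,0],[0,0,-0.42,0,0,0],[0,0,-0.44,0,0,0],[0,0,-0.44,0,0,0]]]'
python3 go.py .36 -.29 .31
```

```text
t: 8.3
eef_pos: [0.4999, 0.0496, 0.1988]
tool_rot: [-3.1, 0.507, 0.0]
force: [0.0, 0.8, -0.4]
opening: 1.002
t: 9.3
eef_pos: [0.5001, 0.0496, 0.3093]
tool_rot: [-3.1, 0.507, -0.001]
force: [0.2, -0.6, -0.5]
opening: 0.999
9.3 [0.5001 0.0496 0.3093] y yaw -108.56284371217939 tool-z [ 9.e-04 -0.e+00 -1.e+00] shift/.25 [-0.099  1.466 -0.003] F [ 0.2 -0.6 -0.5] 0.9991167022282679
```

Now I move sideways to clear the top view (tool +y is towards world −y).

```bash
python3 -m creep '[[[0,0.06,0,0,0,0],[-0.01,0.18,0,0,0,0],[-0.02,0.32,0,0,0,0],[-0.03,0.46,0,0,0,0],[-0.04,0.6,0,0,0,0],[-0.05,0.74,0,0,0,0],[-0.06,0.86,0,0,0,0],[-0.06,0.95,0,0,0,0],[-0.06,1,0,0,0,0],[-0.06,1,0,0,0,0]]]'
python3 - <<'E'
from h import *
p,d=imaging.grab_frame("side");q,_=imaging.grab_frame("top")
cv2.imwrite("pics/side4.png",p);cv2.imwrite("pics/top4.png",q)
cv2.imwrite("pics/c4.png",np.hstack([cv2.resize(p[170:370,200:400],(400,400)),cv2.resize(q[100:340,200:440],(400,400))]))
E
```

```text
t: 10.3
eef_pos: [0.4053, -0.1838, 0.3084]
tool_rot: [-3.1, 0.51, 0.001]
force: [-0.4, 0.3, 0.2]
opening: 1.0
```

View pics/c4.png

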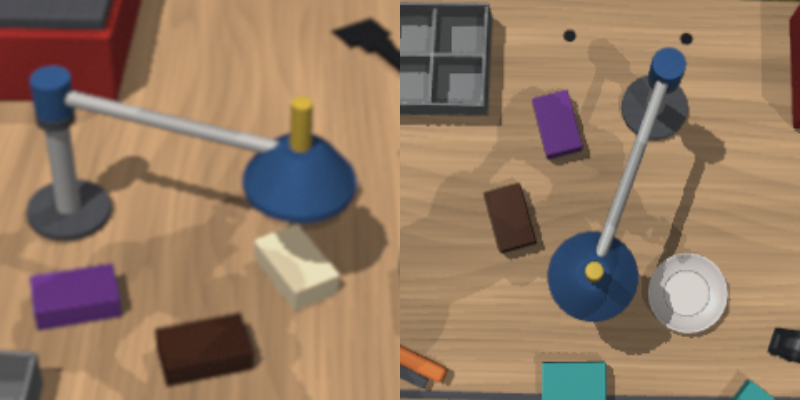

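The lamp stands free and the head covers the pine in the top view (head at crop (593,276)). One numeric check before handing in.

Run:
```python
from h import *
T=cv2.imread("pics/top4.png");S=cv2.imread("pics/side4.png");S0=cv2.imread("pics/side0.png")
def cen(img,lo,hi,b):
    m=cv2.inRange(cv2.cvtColor(img[b[1]:b[3],b[0]:b[2]],cv2.COLOR_BGR2HSV),lo,hi);n,l,st,c=cv2.connectedComponentsWithStats(m);return c[1+np.argmax(st[1:,4])]+b[:2]
Y=((20,120,90),(35,255,255))
a=cen(T,*Y,np.array((295,245,335,285)));b=cen(S,*Y,np.array((335,210,365,250)))
(o1,d1),(o2,d2)=ray("top",*a),ray("side",*b)
t=np.linalg.lstsq(np.c_[d1,-d2],o2-o1,rcond=None)[0];print("handle",a,b,(o1+t[0]*d1+o2+t[1]*d2)/2)
m=cv2.inRange(cv2.cvtColor(T,cv2.COLOR_BGR2HSV),(100,120,40),(125,255,255));m[:235]=0;m[:,:280]=0;m[300:]=0;m[:,350:]=0
c=max(cv2.findContours(m,0,1)[0],key=cv2.contourArea);u,rad=cv2.minEnclosingCircle(c);print("head",u,rad,onz("top",*u,.135))
# pine bottom half in side view, before vs after: visible-corner differences
d=cv2.absdiff(S,S0)[300:390,270:380].max(2);print("hardwood/pine lower part changed px",(d>60).sum())
H=np.array([.7647,-.0395]);P=np.array([.5004,.0494])
h=onz("top",*u,.135)[:2];print("offset head-pine",h-P,"swing err deg",np.degrees(np.arctan2(*(h-H)[::-1])-np.arctan2(*(P-H)[::-1])))
# pine independent check from side view top face, first picture
cv2.imwrite("pics/p5.png",cv2.resize(S0[275:335,315:385],(700,600),interpolation=2))
```

```text
handle [316.08 262.31] [350.17813765 231.10526316] [0.50077729 0.05083402 0.21334873]
head (315.4644470214844, 265.6016845703125) 26.662887573242188 [0.50094934 0.05069097 0.135     ]
hardwood/pine lower part changed px 0
offset head-pine [0.00054934 0.00129097] swing err deg -0.28751021919274383
```

View pics/p5.png

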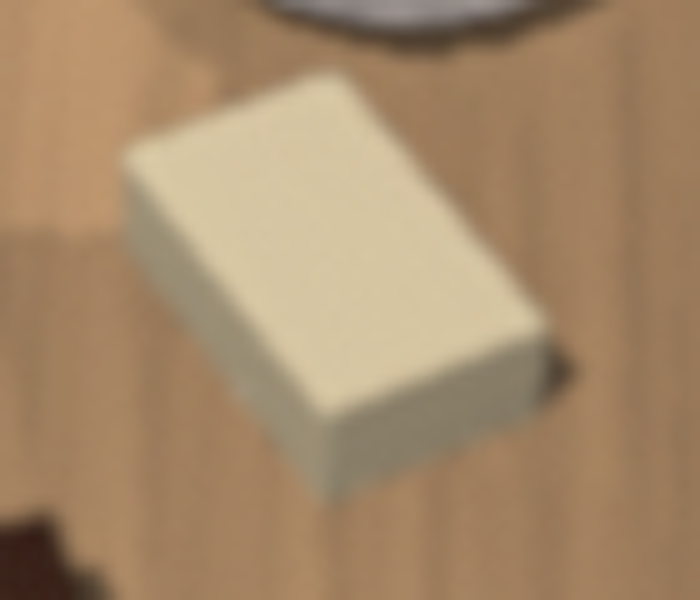

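In the enlarged side view, the pine's top-face corners centre on (348.3,299.4). I'll cross-check that and hand in.

Run:
```python
from h import *
p=onz("side",348.3,299.4,.03);print("pine from side",p)
if np.linalg.norm(p[:2]-[.5008,.0508])<.008: print(r.job_done()); print(r.get_state()["t"])
```

```text
pine from side [0.49772959 0.05267536 0.03      ]
the job is handed in; nothing more can be done
None
the job is handed in; nothing more can be done
```

The lamp head is now centred over the pale pine offcut. I gripped the yellow handle, swung the arm about 62° clockwise seen from above, then opened the gripper and lifted clear. I handed the job in at about 10.5 s.

**Position:** The last top view, taken after release, put the head centre at (0.501, 0.051). The pine centre measured (0.500, 0.049) from the top view, so they agree to about 1.5 mm. The first side view gave the pine at (0.498, 0.053), which is 4 mm off the top-view figure but within calibration and still under the head.

**Surroundings:** Comparing the side views before and after showed no change in the strip I checked, which held the hardwood and the lower part of the pine. I only judged the saucer by eye; nothing went near it. The gripper ended well clear of everything, with wrist force near zero.

**Force:** While swinging, the handle pulled along the arm with about 10 N because my arc was 1–2 mm off. That went away on release.

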